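# Fetch the toroidal transformer from behind the tall parts

## Task

The ring-shaped transformer at the back of the parts tray is hemmed in by the capacitor, the heat sink and the bottle. Stand all three on the rubber mat first, and while they wait there put the transformer flat into the open aluminium chassis with its hole over the upright bolt; then put each of the three back upright just where it stood in the tray at the start. Set everything down gently rather than dropping it, let nothing fall over, and leave the meter, the jar and the screwdriver alone.

Things in the scene. Friction and masses are not known exactly. Their poses are not given: they have to be found in the camera images.
- cap_c (a point): Screw-terminal capacitor: standing black cylinder, 50 mm diameter, with two aluminium bands and a flat top 100 mm up, on it two small screw terminals (10 mm diameter, 22 mm apart) that reach 105 mm. About 0.25 kg. The point is on its axis 52.5 mm above its underside; z is up along the axis.
- sink_c (a point): Heat sink: standing bare-aluminium block with upright fins, 40 mm (its x) by 50 mm (its y), 100 mm tall. It may be gripped across either pair of faces. About 0.3 kg. The point is its centre, 50 mm above its underside; z is up.
- bottle_c (a point): Cleaner bottle: standing white plastic cylinder, 44 mm diameter up to 80 mm, then a shoulder and a grey cap of 24 mm diameter, 110 mm tall overall. About 0.15 kg. The point is on its axis 55 mm above its underside; z is up.
- toroid_c (a point): Toroidal transformer: flat-lying black ring with copper windings, 56 mm outer diameter, 32 mm tall, with a 24 mm hole right through. About 0.3 kg. The point is the centre of the ring (in the hole), 16 mm above its underside; z is up along the hole. It lies at the back of the tray (its +x part), with one tall part in front of it (to its -x) and one at either side, each about 68 mm centre to centre; which part stands where varies.
- tray: Fixed shallow grey plastic tray, 170 mm (x) by 210 mm (y), rim 9 mm high, walls 3 mm, floor 3 mm thick. The transformer and the three tall parts stand on its floor at the start. Origin at the centre of its underside, on the bench; z up.
- mat: Fixed plain black rubber mat lying on the bench, the side area: 170 mm (x) by 200 mm (y), 4 mm thick. It lies to the left or right of the tray. Origin at the centre of its underside, on the bench; z up.
- chassis: Fixed open aluminium chassis pan, 180 by 180 mm, rim 14 mm high, walls 3 mm. In its middle a round rubber pad of 64 mm diameter whose top is 6 mm above the bench, and from it an upright steel bolt of 8 mm diameter reaching 45 mm above the bench. Small parts no taller than 10 mm sit in two corners (+x +y and -x -y). It lies on the other side of the tray from the mat. Origin on the bolt's axis at the pan's underside, on the bench; z up.
- meter_c (a point): Bystander: yellow handheld multimeter lying face up, 75 by 145 by 34 mm (with dial 40 mm). The point is its centre. Leave it alone.
- jar_c (a point): Bystander: small amber jar with steel lid, 50 mm diameter, 60 mm tall. The point is its centre. Leave it alone.
- driver: Bystander: screwdriver with red handle lying on the bench. Leave it alone.
There are look-alikes about, which are no part of the job. Leave any purple look-alike of the part that bears toroid_c alone.

How it is judged (in metres and radians):
On the way, in this order (a step that is already met when the one before it is completed fails the run):
1. capacitor, heat sink and bottle all stand upright and released on the mat (x of cap_c in the frame of mat between -0.085 and 0.085 m and y of cap_c in the frame of mat between -0.1 and 0.1 m and z of cap_c in the frame of mat below 0.0625 m and angle between each of cap_c, sink_c, bottle_c's own z axis and vertical below 0.12 rad and x of sink_c in the frame of mat between -0.085 and 0.085 m and y of sink_c in the frame of mat between -0.1 and 0.1 m and z of sink_c in the frame of mat below 0.06 m and x of bottle_c in the frame of mat between -0.085 and 0.085 m and y of bottle_c in the frame of mat between -0.1 and 0.1 m and z of bottle_c in the frame of mat below 0.065 m and contact force between each of cap, sink, bottle and the fingers below 0.3 N), for 0.2 s.
2. the transformer lies released on the chassis pad, over the bolt, with the three still standing on the mat (x of cap_c in the frame of mat between -0.085 and 0.085 m and y of cap_c in the frame of mat between -0.1 and 0.1 m and z of cap_c in the frame of mat below 0.0625 m and angle between each of cap_c, sink_c, bottle_c, toroid_c's own z axis and vertical below 0.12 rad and x of sink_c in the frame of mat between -0.085 and 0.085 m and y of sink_c in the frame of mat between -0.1 and 0.1 m and z of sink_c in the frame of mat below 0.06 m and x of bottle_c in the frame of mat between -0.085 and 0.085 m and y of bottle_c in the frame of mat between -0.1 and 0.1 m and z of bottle_c in the frame of mat below 0.065 m and horizontal distance between toroid_c and chassis below 0.012 m and z of toroid_c in the frame of chassis between 0.017 and 0.027 m and contact force between toroid and the fingers below 0.3 N), for 0.2 s.
At the end, for the whole second after the job is handed in: Capacitor, heat sink and bottle stand upright (7 degrees), each within 15 mm of its starting place, facing anyhow; the transformer lies flat on the chassis pad over the bolt (12 mm, height within 5 mm). All are released and at rest (distance of each of cap_c, sink_c, bottle_c from where it was at the start of the episode below 0.015 m and angle between each of cap_c, sink_c, bottle_c, toroid_c's own z axis and vertical below 0.12 rad and linear speed of each of cap, sink, bottle, toroid below 0.02 m/s and angular speed of each of cap, sink, bottle, toroid below 0.3 rad/s and horizontal distance between toroid_c and chassis below 0.012 m and z of toroid_c in the frame of chassis between 0.017 and 0.027 m); the robot touches nothing.
It fails at once if one of the four parts tipped over (more than 35 degrees) (angle between any of cap_c, sink_c, bottle_c, toroid_c's own z axis and vertical above 0.6 rad).
It fails at once if a part dropped (falling free of the fingers faster than 0.7 m/s, from about 25 mm) ((contact force between cap and the fingers below 0.3 N and linear speed of cap above 0.7 m/s) or (contact force between sink and the fingers below 0.3 N and linear speed of sink above 0.7 m/s) or (contact force between bottle and the fingers below 0.3 N and linear speed of bottle above 0.7 m/s) or (contact force between toroid and the fingers below 0.3 N and linear speed of toroid above 0.7 m/s)).
It fails at once if meter, jar or screwdriver moved by more than 25 mm (distance of any of meter_c, jar_c, driver from where it was at the start of the episode above 0.025 m).
It also fails if it takes over 144 s, if anything falls off the work surface, if the arm or the gripper's body presses on something with over 40 N, if the wrist force passes 120 N, or if a joint passes its speed limit or range.

## Robot

A 6-joint arm with a two-finger parallel gripper is mounted at the origin on the work surface. World frame = base frame: x ahead of the robot, y to its left, z up, the work surface at z = 0. Lengths are in m, angles in degrees, forces in N, time in s.
With the tool pointing down it reaches from about 0.325 to 0.775 m from the base axis. Payload 5.5 kg.
Tool frame: the origin (TCP) lies between the finger pads; the fingertips stand 14 mm ahead of it and the grasp point (between the pads) lies 5 mm behind it; z points along the fingers, y is the line along which they close (so a half turn about z gives the same grasp; the last joint's range is limited). The gripper opens to 85 mm and grips with 20 to 120 N. Pads are 22 mm wide; open, the fingers measure 114 mm over their backs; the gripper's body (76 mm by 85 mm) begins 54 mm behind the grasp point. The pads swing forward as they close: fully open they stand 13 mm farther back than shut.
Start: joints at [-70.972, 5.22, 70.514, -0, 104.267, -3.249], TCP at [0.227, -0.555, 0.245] pointing down, gripper open.
Joint ranges: [-164.24, 164.24], [-49.07, 125.15], [9.68, 141.18], [-86.29, 266.29], [3.28, 154.24], [-151.56, 151.56]. Speed limits (degrees/s): [147.25, 147.25, 172.46, 180, 180, 180].

## Interface

Orientations are given as [roll, pitch, yaw] about the fixed x, y, z axes, in that order (R = Rz(yaw) Ry(pitch) Rx(roll)).
In Python, from station import env gives the robot as it stands.
- The arm moves only by the tool step_arm, never from a script. Its argument "commands" is a list that holds one entry, the list of rows, each a list of 6 numbers: the shift along the world's x, y, z in mm, then the turn, a rotation vector about the world's x, y, z in degrees. In form: [[[x, y, z, wx, wy, wz], ...]]. A call has 1 to 8 rows; each row shifts and turns the commanded pose from where the row before left it; what a row does not reach is not made up. A row lasts 1/10 s, in which the tool goes at most 50 mm and 8.59 degrees, less where a joint would pass 70% of its speed; a pose out of reach is approached as far as the arm can. A call with a gripper value outside its range is refused whole. "gripper" is the finger opening in mm, from 0 to 85.4, set as the call begins (left out, the last holds). The fingers move at their own pace and stop on an object; "squeeze" is the grip in N (left out, the last holds). Time passes only in rows, so rows that do not move let the fingers close. It gives the time, the measured TCP pose, the force, the opening and the grip force at its end, in the units of the state.
- env.sense(): the state, without advancing time (a new reading comes with each control period).
- env.get_image(name): name is "scene" or "top" or "wrist"; returns a dict with "frame" (400x640x3 uint8, red, green, blue), "fx", "fy", "cx", "cy" (pixels), "rvec" (rotation vector, rad) and "tvec" (3), from world to camera coordinates, as OpenCV has them. Camera axes: x right, y down, z forward; pixel columns grow to the right and rows downward; lengths in m; the calibration is good to about 2 mm. A picture is of the moment at which its call begins. There is no depth.
- env.hand_in(): hands the job in; it is judged then, once.
Trained networks look in a picture, given as the dict that the camera call returned (one of the last four; its "shot" number tells which), for a name from the list of things; names that differ only in an ending like _2 or _b are one class to them, and where a whole thing is asked for, a point or a joint stands for the part that bears it (a point fixed in the world has none). Each returns a list of dicts, best first, with "conf" (0 to 1); they miss things now and then, are a little off and sometimes report something else, mostly with a low value. They report only what shows in the picture. A call takes as long as a camera call. They do not tell look-alikes from the thing itself.
- env.outline_of(picture, label): "region" (400x640 bool, what is visible of it) and "pixel" ([row, column] in pixels, amid what is visible of it).
The state is a dict: "time": time; "q": joint angles; "qvel": joint speeds; "joint_efforts": joint torques, N m; "tcp_pos": TCP position; "orientation": TCP orientation; "ft_force": force on the tool from outside, world axes, zero at the start; "torque": the same for the moment, N m; "gripper_width": finger opening in m; "gripper_force": force on a finger pad.
Only numpy, scipy, OpenCV 4.12 (cv2) and the standard library are available. Lean on these libraries where they do the work, as an engineer would, in place of code of your own. Each camera call takes 0.05 s, during which the arm holds its last target. There are 200 camera calls.

## Working session

There is one attempt and no reset: what is moved stays moved. The work goes in short steps, Python scripts to look and compute and a tool call to move; the robot and the scene stay as the last step left them, time stands still between calls to the robot, and variables do not carry over. Pictures are saved under pics/ and viewed, at most 14 in all, crops included, and the job is handed in when it is done.

Besides the shell and the picture viewer there is one more tool, called by a JSON object that holds its "name" and its "arguments". step_arm: Moves the arm, as the interface text tells. Its arguments: {"type":"object","properties":{"commands":{"type":"array","items":{"type":"array","items":{"type":"array","items":{"type":"number"}}}},"gripper":{"type":"number"},"squeeze":{"type":"number"}},"required":["commands"]}

```bash
mkdir -p pics; ls
cat > h.py <<'E'
import numpy as np, cv2
from station import env
def save(im,n): cv2.imwrite(f'pics/{n}.png',im['frame'][:,:,::-1])
def ray(im,px):
    R=cv2.Rodrigues(np.array(im['rvec'],float))[0]; t=np.array(im['tvec'],float).ravel()
    K=np.array([[im['fx'],0,im['cx']],[0,im['fy'],im['cy']],[0,0,1]],float)
    d=R.T@np.linalg.inv(K)@np.array([px[1],px[0],1.]); return -R.T@t,d
def atz(im,px,z):
    c,d=ray(im,px); return c+d*(z-c[2])/d[2]
def proj(im,P):
    K=np.array([[im['fx'],0,im['cx']],[0,im['fy'],im['cy']],[0,0,1]],float)
    return cv2.projectPoints(np.array(P,float).reshape(-1,1,3),np.array(im['rvec'],float),np.array(im['tvec'],float),K,None)[0].reshape(-1,2)
E
python3 - <<'E'
from h import *
for n in ('top','scene'):
    im=env.get_image(n); save(im,n+'0'); c,_=ray(im,(200,320)); print(n,c.round(3))
    for l in ['cap_c','sink_c','bottle_c','toroid_c','tray','mat','chassis','meter_c','jar_c','driver']:
        for o in env.outline_of(im,l)[:3]:
            print(l,round(o['conf'],2),np.round(o['pixel']),o['region'].sum(),atz(im,o['pixel'],0.0).round(3))
s=env.sense();print(s)
E
```

```text
pics
top [ 0.467 -0.009  1.276]
cap_c 0.68 [218. 361.] 365 [ 0.613 -0.123  0.   ]
sink_c 0.93 [208. 304.] 382 [0.644 0.037 0.   ]
bottle_c 0.61 [239. 326.] 218 [ 0.556 -0.024  0.   ]
bottle_c 0.23 [212. 329.] 290 [ 0.63  -0.033  0.   ]
toroid_c 0.73 [168. 368.] 369 [ 0.758 -0.146  0.   ]
toroid_c 0.71 [140. 352.] 364 [ 0.841 -0.101  0.   ]
toroid_c 0.64 [211. 328.] 309 [ 0.633 -0.032  0.   ]
tray 0.75 [233. 335.] 3084 [ 0.571 -0.051  0.   ]
mat 0.68 [258. 425.] 4447 [ 0.501 -0.3    0.   ]
chassis 0.86 [258. 209.] 4350 [0.503 0.299 0.   ]
meter_c 0.79 [187. 223.] 1456 [0.705 0.267 0.   ]
meter_c 0.67 [210. 331.] 305 [ 0.637 -0.038  0.   ]
jar_c 0.59 [191. 419.] 302 [ 0.69 -0.29  0.  ]
driver 0.65 [154. 322.] 366 [ 0.8   -0.014  0.   ]
scene [ 1.053 -0.487  0.689]
cap_c 0.71 [234. 280.] 988 [ 0.578 -0.074  0.   ]
sink_c 0.77 [203. 330.] 1020 [0.603 0.082 0.   ]
bottle_c 0.72 [200. 289.] 566 [0.513 0.024 0.   ]
toroid_c 0.87 [229. 304.] 520 [ 0.611 -0.026  0.   ]
toroid_c 0.77 [294. 368.] 709 [ 0.833 -0.078  0.   ]
toroid_c 0.63 [294. 318.] 781 [ 0.753 -0.145  0.   ]
tray 0.95 [240. 295
[... 357 characters left out ...]
6 0.022 0.   ]
{'time': 1.1, 'q': array([-7.09710229e+01,  5.22067479e+00,  7.05150108e+01, -1.28660223e-03,
        1.04267831e+02, -3.24784411e+00]), 'qvel': array([-0.0273431 ,  0.0485477 ,  0.00509856, -0.09430777, -0.00137572,
        0.02853034]), 'joint_efforts': array([-1.13722836e-03, -4.58486438e+01, -4.18101454e+01, -2.12593782e-04,
        8.00557973e-04,  3.17501929e-05]), 'tcp_pos': array([ 0.2274502 , -0.55522183,  0.24525365]), 'orientation': array([-1.79996419e+02,  1.04571858e-03,  2.22765042e+01]), 'ft_force': array([-0.82717025,  0.06870516, -0.34960276]), 'torque': array([-0.07905936, -0.06778458,  0.04379554]), 'gripper_force': 0.0, 'gripper_width': 0.08542063136451591}
```

Run:
```python
import cv2
a=cv2.imread('pics/top0.png')[110:310,150:490]; b=cv2.imread('pics/scene0.png')[100:350,80:480]
cv2.imwrite('pics/t1.png',cv2.resize(a,None,fx=2.35,fy=2.35,interpolation=3)); cv2.imwrite('pics/s1.png',cv2.resize(b,None,fx=2,fy=2,interpolation=3))
```

```text
(no output)
```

View pics/t1.png

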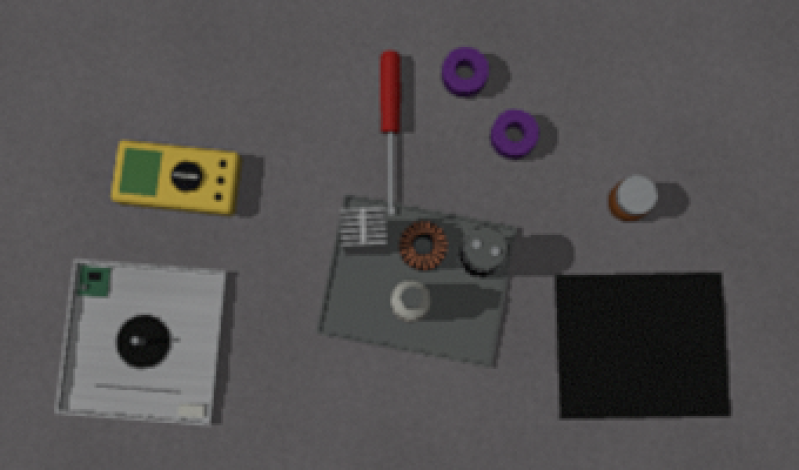

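View pics/s1.png

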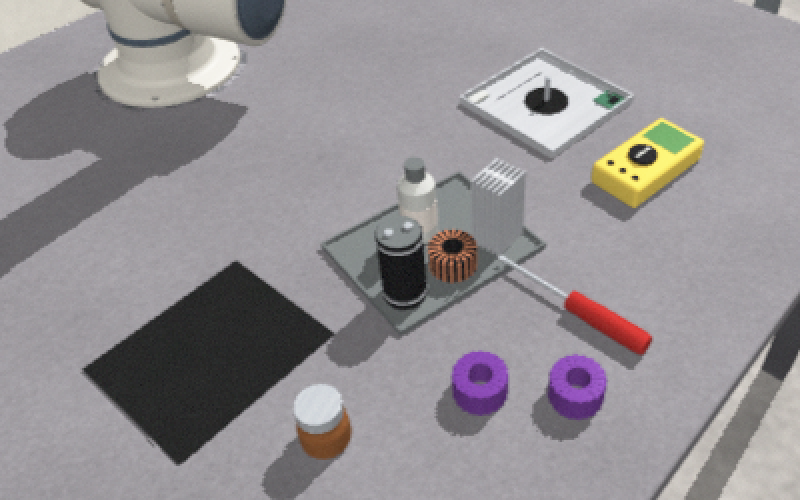

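```bash
cat > fit.py <<'E'
from h import *
from scipy.optimize import minimize
def cyl(r,z0,z1):
    a=np.linspace(0,2*np.pi,24,endpoint=False)
    return [np.c_[r*np.cos(a),r*np.sin(a),0*a+z] for z in (z0,z1)]
M={'cap_c':[np.vstack(cyl(.025,0,.1))],'bottle_c':[np.vstack(cyl(.022,0,.08)+cyl(.012,.09,.11))],'toroid_c':[np.vstack(cyl(.028,0,.032))],
 'sink_c':[np.array([[x,y,z] for x in(-.02,.02) for y in(-.025,.025) for z in(0,.1)])],
 'tray':[np.array([[x,y,z] for x in(-.085,.085) for y in(-.105,.105) for z in(0,.009)])],
 'mat':[np.array([[x,y,z] for x in(-.085,.085) for y in(-.1,.1) for z in(0,.004)])],
 'chassis':[np.array([[x,y,z] for x in(-.09,.09) for y in(-.09,.09) for z in(0,.014)])]}
S=6
def mask(im,l,p,z0):
    m=np.zeros((400*S//2,640*S//2),np.uint8); c,s=np.cos(p[2]),np.sin(p[2])
    for P in M[l]:
        Q=P@np.array([[c,s,0],[-s,c,0],[0,0,1]])+[p[0],p[1],z0]
        cv2.fillConvexPoly(m,cv2.convexHull(np.round((proj(im,Q)+.5)*S/2).astype(np.int32)),1)
    return m
def fit(views,l,p0,z0,yaw):
    R=[cv2.resize(r.astype(np.uint8),None,fx=S/2,fy=S/2,interpolation=0) for _,r in views]
    def f(v):
        p=[v[0],v[1],v[2]/2 if yaw else p0[2]]; e=0
        for (im,_),r in zip(views,R):
            m=mask(im,l,p,z0); e+=1-(m&r).sum()/max(1,(m|r).sum())
        return e
    b=None
    for dy in ([-.3,0,.3] if yaw else [0]):
        x0=np.array([p0[0],p0[1],2*(p0[2]+dy)][:3 if yaw else 2]); n=len(x0)
        sx=np.vstack([x0]+[x0+np.eye(n)[i]*[.015,.015,.3][i] for i in range(n)])
        r=minimize(f,x0,method='Nelder-Mead',options=dict(initial_simplex=sx,xatol=2e-4,fatol=1e-4))
        if b is None or r.fun<b.fun: b=r
    v=b.x.copy(); 
    if yaw: v[2]=np.degrees(v[2]/2)
    return v,b.fun/len(views)
E
python3 - <<'E'
from fit import *
T=env.get_image('top');C=env.get_image('scene')
G={'cap_c':(.58,-.11,0),'bottle_c':(.54,-.03,0),'toroid_c':(.622,-.031,0),'sink_c':(.62,.035,-.17),'tray':(.57,-.05,-.17),'mat':(.505,-.3,0),'chassis':(.505,.3,-.05)}
for l,p in G.items():
    z=0 if l in('tray','mat','chassis') else .003; V=[]
    for im in(T,C):
        for o in env.outline_of(im,l):
            q=proj(im,[[p[0],p[1],z+.02]])[0][::-1]
            if np.hypot(*(q-o['pixel']))<35 and o['conf']>.4 and not(l=='toroid_c' and np.hypot(*(q-o['pixel']))>15): V.append((im,o['region']));break
    for vs in ([V[:1],V[1:2],V]):
        if vs: r,e=fit(vs,l,p,z,l in('sink_c','tray','mat','chassis')); print(l,len(vs),r.round(4),round(e,3))
E
```

```text
cap_c 1 [ 0.609  -0.1035] 0.046
cap_c 1 [ 0.609  -0.1011] 0.078
cap_c 2 [ 0.6096 -0.1033] 0.074
bottle_c 1 [ 0.5541 -0.0205] 0.071
bottle_c 1 [ 0.5542 -0.0179] 0.241
bottle_c 2 [ 0.5552 -0.0201] 0.159
toroid_c 1 [ 0.6208 -0.0355] 0.151
toroid_c 1 [ 0.6185 -0.0331] 0.132
toroid_c 2 [ 0.6204 -0.0353] 0.145
sink_c 1 [ 0.6339  0.0329 -0.4267] 0.061
sink_c 1 [0.6349 0.034  4.8421] 0.095
sink_c 2 [0.6338 0.0324 1.7736] 0.087
tray 1 [  0.5837  -0.0275 -11.7995] 0.261
tray 1 [  0.5833  -0.0277 -11.9072] 0.519
tray 2 [  0.5838  -0.0275 -11.8115] 0.39
mat 1 [ 0.5048 -0.2918  0.8828] 0.021
mat 1 [ 0.5052 -0.2919  0.7629] 0.02
mat 2 [ 0.5051 -0.292   0.7445] 0.021
chassis 1 [ 0.5121  0.2952 -4.5372] 0.022
chassis 1 [ 0.513   0.2961 -4.6115] 0.032
chassis 2 [ 0.5123  0.2957 -4.3001] 0.029
```

{"name": "step_arm", "arguments": {"commands": [[[23.5,38.2,-1,0,0,-2.4],[23.5,38.2,-1,0,0,-2.4],[23.5,38.2,-1,0,0,-2.4],[23.5,38.2,-1,0,0,-2.4],[23.5,38.2,-1,0,0,-2.4],[23.5,38.2,-1,0,0,-2.4],[23.5,38.2,-1,0,0,-2.4]]], "gripper": 85, "squeeze": 30}}

```text
time: 2.6
tcp_pos: [0.3925, -0.2862, 0.2385]
orientation: [180.0, -0.0, 5.4]
ft_force: [0.4, -1.1, 0.1]
gripper_width: 0.0852
gripper_force: 0.0
```

{"name": "step_arm", "arguments": {"commands": [[[23.5,38.2,-1,0,0,-2.4],[23.5,38.2,-1,0,0,-2.4],[23.5,38.2,-1,0,0,-2.4],[23.5,38.2,-1,0,0,-2.4],[23.5,38.2,-1,0,0,-2.4],[23.5,38.2,-1,0,0,-2.4],[23.5,38.2,-1,0,0,-2.4],[0,0,0,0,0,0]]]}}

```text
time: 3.4
tcp_pos: [0.5579, -0.0158, 0.2302]
orientation: [-179.9, 0.1, -11.1]
ft_force: [-1.1, 0.1, -0.3]
gripper_width: 0.0852
gripper_force: 0.0
```

Run:
```python
from h import *
im=env.get_image('wrist'); save(im,'w1'); c,d=ray(im,(200,320)); print(c,d)
s=env.sense(); print(s['tcp_pos'],s['orientation'],s['time'],s['ft_force'])
for n,P in dict(bottle=(.555,-.02,.113),cap=(.6095,-.103,.103),sink=(.634,.033,.103),tor=(.6205,-.0345,.035)).items(): print(n,proj(im,P))
```

```text
[ 0.62168901 -0.02844394  0.35789567] [-0.24578788  0.04124492 -0.96856018]
[ 0.55703981 -0.01807735  0.23050415] [-1.79995775e+02  7.58713147e-02 -1.10867363e+01] 3.45 [ 0.28894195 -0.04638242  0.24666697]
bottle [[323.33992956 204.70149945]]
cap [[411.04528014 119.12292771]]
sink [[241.19445001 121.65800735]]
tor [[324.05126059 122.0742455 ]]
```

View pics/w1.png

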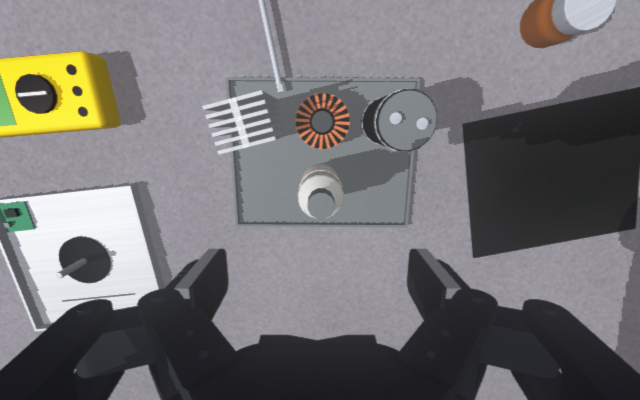

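{"name": "step_arm", "arguments": {"commands": [[[-2,-2.5,-40,0,0,0],[0,0,-45,0,0,0],[0,0,-40,0,0,0],[0,0,-25,0,0,0],[0,0,-15,0,0,0],[0,0,-5,0,0,0],[0,0,0,0,0,0]]]}}

```text
time: 4.15
tcp_pos: [0.5546, -0.0235, 0.0618]
orientation: [180.0, -0.0, -11.4]
ft_force: [-0.1, -0.1, 0.6]
gripper_width: 0.0848
gripper_force: 0.0
```

{"name": "step_arm", "arguments": {"commands": [[[0,0,0,0,0,0],[0,0,0,0,0,0],[0,0,0,0,0,0],[0,0,0,0,0,0],[0,0,0,0,0,0],[0,0,0,0,0,0],[0,0,0,0,0,0],[0,0,0,0,0,0]]], "gripper": 20, "squeeze": 30}}

```text
time: 4.95
tcp_pos: [0.5554, -0.0227, 0.0629]
orientation: [-180.0, -0.2, -11.3]
ft_force: [0.3, 1.2, 5.2]
gripper_width: 0.0441
gripper_force: 30.0
```

{"name": "step_arm", "arguments": {"commands": [[[0,0,10,0,0,0],[0,0,30,0,0,0],[0,0,40,0,0,0],[-5,-15,20,0,0,0],[-12,-32,0,0,0,0],[-14,-38,0,0,0,0],[-14,-38,0,0,0,0],[-14,-38,0,0,0,0]]]}}

```text
time: 5.75
tcp_pos: [0.4943, -0.1852, 0.1611]
orientation: [180.0, 0.1, -11.3]
ft_force: [0.9, -0.9, -1.2]
gripper_width: 0.0439
gripper_force: 30.6
```

{"name": "step_arm", "arguments": {"commands": [[[-14,-38,0,0,0,0],[-14,-38,0,0,0,0],[-9,-22,0,0,0,0],[-4,-10,-20,0,0,0],[0,0,-40,0,0,0],[0,0,-25,0,0,0],[0,0,-8,0,0,0],[0,0,0,0,0,0]]]}}

```text
time: 6.55
tcp_pos: [0.4536, -0.2914, 0.0671]
orientation: [-179.9, 0.2, -11.3]
ft_force: [0.5, -0.4, -1.7]
gripper_width: 0.0441
gripper_force: 30.4
```

{"name": "step_arm", "arguments": {"commands": [[[0,0,-2,0,0,0],[0,0,-2,0,0,0],[0,0,-1,0,0,0],[0,0,0,0,0,0]]]}}

```text
time: 6.95
tcp_pos: [0.4547, -0.2921, 0.064]
orientation: [180.0, -0.1, -11.3]
ft_force: [-0.4, -0.5, -1.5]
gripper_width: 0.044
gripper_force: 30.3
```

{"name": "step_arm", "arguments": {"commands": [[[0,0,-1,0,0,0],[0,0,-1,0,0,0],[0,0,0,0,0,0]]]}}

```text
time: 7.25
tcp_pos: [0.4555, -0.2922, 0.0638]
orientation: [180.0, -0.2, -11.3]
ft_force: [-1.9, 2.0, 7.7]
gripper_width: 0.0436
gripper_force: 30.6
```

{"name": "step_arm", "arguments": {"commands": [[[0,0,0,0,0,0],[0,0,0,0,0,0],[0,0,0,0,0,0],[0,0,0,0,0,0],[0,0,0,0,0,0]]], "gripper": 85}}

```text
time: 7.75
tcp_pos: [0.4543, -0.2919, 0.0611]
orientation: [-180.0, 0.0, -11.3]
ft_force: [-0.6, -0.6, 0.8]
gripper_width: 0.0846
gripper_force: 0.0
```

{"name": "step_arm", "arguments": {"commands": [[[0,0,15,0,0,0],[0,0,40,0,0,0],[0,0,45,0,0,0],[12,15,10,0,0,0],[25,31,0,0,0,0],[28,34,0,0,0,0],[28,34,0,0,0,0],[28,34,0,0,0,0]]]}}

```text
time: 8.55
tcp_pos: [0.5765, -0.1426, 0.1729]
orientation: [180.0, -0.1, -11.3]
ft_force: [0.5, -0.4, 0.8]
gripper_width: 0.0849
gripper_force: 0.0
```

{"name": "step_arm", "arguments": {"commands": [[[23,29,0,0,0,0],[10,12,0,0,0,0],[0,0,-20,0,0,0],[0,0,-40,0,0,0],[0,0,-35,0,0,0],[0,0,-15,0,0,0],[0,0,0,0,0,0]]]}}

```text
time: 9.25
tcp_pos: [0.6068, -0.1032, 0.0589]
orientation: [180.0, 0.3, -11.4]
ft_force: [-0.0, -0.2, -0.9]
gripper_width: 0.0854
gripper_force: 0.0
```

{"name": "step_arm", "arguments": {"commands": [[[2,0,3,0,0,0],[0,0,0,0,0,0],[0,0,0,0,0,0],[0,0,0,0,0,0],[0,0,0,0,0,0],[0,0,0,0,0,0],[0,0,0,0,0,0]]], "gripper": 20, "squeeze": 40}}

```text
time: 9.95
tcp_pos: [0.6122, -0.1031, 0.0678]
orientation: [-180.0, -0.3, -11.3]
ft_force: [1.0, 1.2, 6.3]
gripper_width: 0.0488
gripper_force: 40.2
```

{"name": "step_arm", "arguments": {"commands": [[[0,0,10,0,0,0],[0,0,30,0,0,0],[0,0,40,0,0,0],[0,0,15,0,0,0],[-8,-16,10,0,0,0],[-15,-30,0,0,0,0],[-19,-38,0,0,0,0],[-15,-32,0,0,0,0]]]}}

```text
time: 10.75
tcp_pos: [0.5515, -0.2209, 0.1677]
orientation: [180.0, 0.2, -11.3]
ft_force: [0.1, -0.4, -2.5]
gripper_width: 0.0494
gripper_force: 42.0
```

{"name": "step_arm", "arguments": {"commands": [[[-7,-15,0,0,0,0],[0,0,-20,0,0,0],[0,0,-40,0,0,0],[0,0,-30,0,0,0],[0,0,-11,0,0,0],[0,0,0,0,0,0],[0,0,-1.5,0,0,0],[0,0,0,0,0,0]]]}}

```text
time: 11.55
tcp_pos: [0.5464, -0.2339, 0.0673]
orientation: [-180.0, 0.0, -11.3]
ft_force: [-2.1, 1.8, 2.1]
gripper_width: 0.0493
gripper_force: 42.2
```

{"name": "step_arm", "arguments": {"commands": [[[0,0,-0.5,0,0,0],[0,0,0,0,0,0],[0,0,0,0,0,0],[0,0,0,0,0,0],[0,0,0,0,0,0]]], "gripper": 85}}

```text
time: 12.05
tcp_pos: [0.5465, -0.234, 0.0663]
orientation: [180.0, -0.0, -11.3]
ft_force: [-0.1, 0.8, 0.6]
gripper_width: 0.085
gripper_force: 0.0
```

{"name": "step_arm", "arguments": {"commands": [[[0,0,15,0,0,0],[0,0,40,0,0,0],[0,0,45,0,0,0],[6,18,10,0,0,0],[12,36,0,0,0,2],[13,40,0,0,0,3],[13,40,0,0,0,3],[13,40,0,0,0,3]]]}}

```text
time: 12.85
tcp_pos: [0.6039, -0.0585, 0.1779]
orientation: [180.0, -0.1, -0.2]
ft_force: [0.7, -0.3, 0.7]
gripper_width: 0.0852
gripper_force: 0.0
```

{"name": "step_arm", "arguments": {"commands": [[[13,40,0,0,0,3],[12,35,0,0,0,0],[6,17,-5,0,0,0],[0,0,-30,0,0,0],[0,0,-40,0,0,0],[0,0,-25,0,0,0],[0,0,-10,0,0,0],[0,0,0,0,0,0]]]}}

```text
time: 13.65
tcp_pos: [0.6336, 0.0316, 0.065]
orientation: [180.0, 0.2, 2.6]
ft_force: [0.3, 1.1, -0.0]
gripper_width: 0.085
gripper_force: 0.0
```

{"name": "step_arm", "arguments": {"commands": [[[0,1,0,0,0,0],[0,0,0,0,0,0],[0,0,0,0,0,0],[0,0,0,0,0,0],[0,0,0,0,0,0],[0,0,0,0,0,0],[0,0,0,0,0,0]]], "gripper": 20, "squeeze": 45}}

```text
time: 14.35
tcp_pos: [0.6356, 0.0332, 0.0689]
orientation: [180.0, -0.2, 2.7]
ft_force: [-0.1, 0.8, 6.0]
gripper_width: 0.0494
gripper_force: 47.2
```

{"name": "step_arm", "arguments": {"commands": [[[0,0,10,0,0,0],[0,0,30,0,0,0],[0,0,45,0,0,0],[0,0,35,0,0,0],[-3,-15,10,0,0,0],[-7,-31,0,0,0,0],[-10,-43,0,0,0,0],[-10,-43,0,0,0,0]]]}}

```text
time: 15.15
tcp_pos: [0.6031, -0.1007, 0.1942]
orientation: [-180.0, 0.2, 2.7]
ft_force: [0.2, -1.1, -2.3]
gripper_width: 0.0492
gripper_force: 47.4
```

{"name": "step_arm", "arguments": {"commands": [[[-10,-43,0,0,0,0],[-10,-43,0,0,0,0],[-10,-43,0,0,0,0],[-10,-43,0,0,0,0],[-9,-40,0,0,0,0],[-7,-28,0,0,0,0],[-3,-13,0,0,0,0],[0,0,-10,0,0,0]]]}}

```text
time: 15.95
tcp_pos: [0.5444, -0.3542, 0.1859]
orientation: [180.0, 0.0, 2.5]
ft_force: [0.2, -0.5, -3.0]
gripper_width: 0.0498
gripper_force: 47.7
```

{"name": "step_arm", "arguments": {"commands": [[[0,0,-40,0,0,0],[0,0,-40,0,0,0],[0,0,-25,0,0,0],[0,0,-10,0,0,0],[0,0,-3,0,0,0],[0,0,0,0,0,0]]]}}

```text
time: 16.55
tcp_pos: [0.5458, -0.3499, 0.0694]
orientation: [-179.9, -0.0, 2.8]
ft_force: [-2.2, 2.5, 3.5]
gripper_width: 0.0498
gripper_force: 48.0
```

{"name": "step_arm", "arguments": {"commands": [[[0,0,-0.5,0,0,0],[0,0,0,0,0,0],[0,0,0,0,0,0],[0,0,0,0,0,0],[0,0,0,0,0,0]]], "gripper": 85}}

```text
time: 17.05
tcp_pos: [0.5454, -0.3519, 0.0676]
orientation: [-180.0, 0.0, 2.7]
ft_force: [0.1, 0.3, 0.2]
gripper_width: 0.0853
gripper_force: 0.0
```

{"name": "step_arm", "arguments": {"commands": [[[0,0,15,0,0,0],[0,0,40,0,0,0],[0,0,45,0,0,0],[3,14,15,0,0,0],[7,30,0,0,0,0],[9,38,0,0,0,0],[9,38,0,0,0,0],[9,38,0,0,0,0]]]}}

```text
time: 17.85
tcp_pos: [0.5826, -0.1923, 0.1836]
orientation: [180.0, -0.0, 2.7]
ft_force: [0.8, -0.7, -0.2]
gripper_width: 0.0851
gripper_force: 0.0
```

{"name": "step_arm", "arguments": {"commands": [[[9,38,0,0,0,0],[9,38,0,0,0,0],[9,38,0,0,0,0],[7,30,0,0,0,0],[4,14,0,0,0,0],[0,0,0,0,0,0],[0,0,0,0,0,0]]]}}

```text
time: 18.55
tcp_pos: [0.6203, -0.0368, 0.183]
orientation: [180.0, 0.0, 2.7]
ft_force: [0.1, 0.4, 0.2]
gripper_width: 0.0851
gripper_force: 0.0
```

Run:
```python
from fit import *
s=env.sense(); print(s['tcp_pos'],s['orientation'],s['time'])
W=env.get_image('wrist'); save(W,'w2'); T=env.get_image('top'); save(T,'t2')
o=env.outline_of(W,'toroid_c')
for a in o: print(a['pixel'],a['conf'])
print('pred',proj(W,[(.6205,-.0345,.019)]))
a=[a for a in o if np.hypot(*(np.array(a['pixel'])[::-1]-proj(W,[(.6205,-.0345,.019)])[0]))<60]
if a: print(fit([(W,a[0]['region'])],'toroid_c',(.6205,-.0345,0),.003,False))
for l,p in {'cap_c':(.546,-.234,0),'bottle_c':(.455,-.292,0),'sink_c':(.546,-.35,.05)}.items():
    for b in env.outline_of(T,l)[:1]: print(l,b['conf'],fit([(T,b['region'])],l,p,.004,l=='sink_c'))
w=cv2.imread('pics/w2.png')[:,:]; t=cv2.resize(cv2.imread('pics/t2.png')[140:310,150:490],(640,320)); cv2.imwrite('pics/wt2.png',cv2.resize(np.vstack([w,t]),(533,600)))
```

```text
[ 0.6203391  -0.03677768  0.18296435] [1.79954017e+02 7.27683426e-03 2.66330635e+00] 18.55
[40.8, 452.5] 0.96
[197.4, 312.0] 0.93
[280.3, 614.5] 0.36
pred [[315.26062783 190.23905324]]
(array([ 0.6220899 , -0.03264859]), np.float64(0.12586000598265035))
cap_c 0.68 (array([ 0.54231645, -0.23529487]), np.float64(0.06460084033613445))
bottle_c 0.87 (array([ 0.4538505 , -0.28871145]), np.float64(0.14008549819138438))
sink_c 0.87 (array([ 0.54387611, -0.35239612,  3.98943134]), np.float64(0.17285648784961027))
```

View pics/wt2.png

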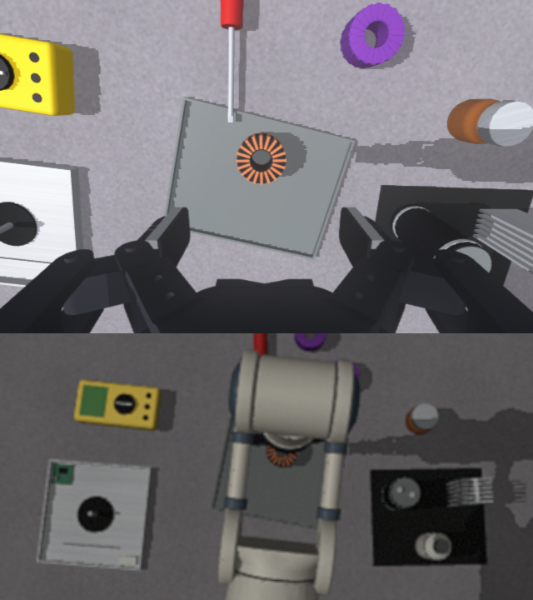

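{"name": "step_arm", "arguments": {"commands": [[[1,2.5,-35,0,0,0],[0,0,-45,0,0,0],[0,0,-40,0,0,0],[0,0,-25,0,0,0],[0,0,-13,0,0,0],[0,0,-3,0,0,0],[0,0,0,0,0,0]]]}}

```text
time: 19.55
tcp_pos: [0.622, -0.0337, 0.0228]
orientation: [180.0, -0.1, 2.7]
ft_force: [0.2, 1.0, 0.8]
gripper_width: 0.0851
gripper_force: 0.0
```

{"name": "step_arm", "arguments": {"commands": [[[0,0,0,0,0,0],[0,0,0,0,0,0],[0,0,0,0,0,0],[0,0,0,0,0,0],[0,0,0,0,0,0],[0,0,0,0,0,0],[0,0,0,0,0,0]]], "gripper": 30, "squeeze": 45}}

```text
time: 20.25
tcp_pos: [0.6228, -0.0334, 0.0244]
orientation: [180.0, -0.2, 2.7]
ft_force: [-0.7, 0.4, 6.5]
gripper_width: 0.0552
gripper_force: 47.6
```

{"name": "step_arm", "arguments": {"commands": [[[0,0,8,0,0,0],[0,0,30,0,0,0],[0,0,42,0,0,0],[-5,15,20,0,0,0],[-10,30,0,0,0,0],[-13,40,0,0,0,0],[-13,40,0,0,0,0],[-13,40,0,0,0,0]]]}}

```text
time: 21.05
tcp_pos: [0.5664, 0.1327, 0.1216]
orientation: [180.0, 0.0, 2.6]
ft_force: [0.0, 0.7, -4.1]
gripper_width: 0.0548
gripper_force: 48.9
```

{"name": "step_arm", "arguments": {"commands": [[[-13,40,0,0,0,0],[-13,40,0,0,0,0],[-13,38,0,0,0,0],[-10,30,0,0,0,0],[-6,16,0,0,0,0],[0,0,0,0,0,0],[0,0,0,0,0,0]]]}}

```text
time: 21.75
tcp_pos: [0.5125, 0.295, 0.1215]
orientation: [179.9, 0.0, 2.7]
ft_force: [0.2, -0.3, -3.0]
gripper_width: 0.0555
gripper_force: 48.9
```

Run:
```python
from fit import *
s=env.sense(); print(s['tcp_pos'],s['orientation'],s['time'])
W=env.get_image('wrist'); save(W,'w3'); C=env.get_image('scene'); save(C,'c3')
for I,n in((W,'w'),(C,'c')):
    print(n,'bolt top/base',proj(I,[(.5125,.2955,.045),(.5125,.2955,.006)]).round(1).tolist(),'tor',proj(I,[(*s['tcp_pos'][:2],.115)]).round(1))
    for a in env.outline_of(I,'toroid_c'):
        if a['conf']>.4: print(n,a['pixel'],a['conf'], fit([(I,a['region'])],'toroid_c',(.512,.295,0),s['tcp_pos'][2]-.021,False))
w=cv2.imread('pics/w3.png'); c=cv2.resize(cv2.imread('pics/c3.png')[60:220,230:486],(640,400)); cv2.imwrite('pics/wc3.png',cv2.resize(np.vstack([w,c]),(480,600)))
```

```text
[0.5124967  0.29497351 0.12151998] [1.79931740e+02 1.98611260e-02 2.69248082e+00] 21.75
w bolt top/base [[316.9, 217.3], [316.9, 203.1]] tor [[317.9 261. ]]
w [272.9, 316.9] 0.9 (array([0.51243674, 0.29525636]), np.float64(0.07928684730180313))
c bolt top/base [[352.9, 138.3], [352.2, 149.5]] tor [[354.1 116.9]]
c [293.3, 320.9] 0.71 (array([0.512, 0.295]), np.float64(1.0))
c [120.1, 355.9] 0.68 (array([0.51454949, 0.29348543]), np.float64(0.36007827788649704))
c [293.8, 371.4] 0.67 (array([0.512, 0.295]), np.float64(1.0))
```

View pics/wc3.png

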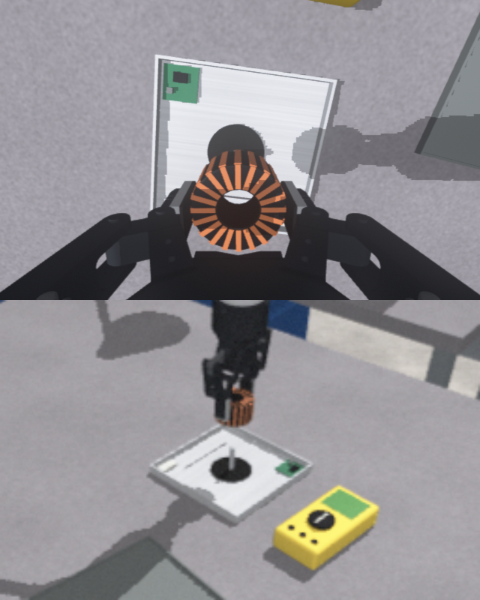

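{"name": "step_arm", "arguments": {"commands": [[[0,0,-20,0,0,0],[0,0,-20,0,0,0],[0,0,-20,0,0,0],[0,0,-20,0,0,0],[0,0,-10,0,0,0],[0,0,-2,0,0,0],[0,0,0,0,0,0]]]}}

```text
time: 22.65
tcp_pos: [0.5128, 0.2953, 0.0302]
orientation: [-180.0, -0.0, 2.6]
ft_force: [-1.0, -0.4, -2.9]
gripper_width: 0.0554
gripper_force: 48.9
```

{"name": "step_arm", "arguments": {"commands": [[[0,0,-1,0,0,0],[0,0,-1,0,0,0],[0,0,0,0,0,0]]]}}

```text
time: 22.95
tcp_pos: [0.5128, 0.2958, 0.0285]
orientation: [-180.0, -0.1, 2.7]
ft_force: [0.0, 0.3, -2.9]
gripper_width: 0.0551
gripper_force: 48.9
```

{"name": "step_arm", "arguments": {"commands": [[[0,0,-1,0,0,0],[0,0,-1,0,0,0],[0,0,0,0,0,0]]]}}

```text
time: 23.25
tcp_pos: [0.5127, 0.2958, 0.0274]
orientation: [-180.0, -0.1, 2.7]
ft_force: [-3.0, -2.3, 4.8]
gripper_width: 0.055
gripper_force: 49.6
```

{"name": "step_arm", "arguments": {"commands": [[[0,0,0,0,0,0],[0,0,0,0,0,0],[0,0,0,0,0,0],[0,0,0,0,0,0],[0,0,0,0,0,0]]], "gripper": 85}}

```text
time: 23.75
tcp_pos: [0.5125, 0.2956, 0.0257]
orientation: [-180.0, 0.0, 2.7]
ft_force: [-0.3, -0.4, -0.4]
gripper_width: 0.0853
gripper_force: 0.0
```

{"name": "step_arm", "arguments": {"commands": [[[0,0,10,0,0,0],[0,0,30,0,0,0],[0,0,40,0,0,0],[0,0,40,0,0,0],[0,0,35,0,0,0],[0,0,0,0,0,0]]]}}

```text
time: 24.35
tcp_pos: [0.5146, 0.2966, 0.1892]
orientation: [-179.7, -0.6, 2.7]
ft_force: [-0.3, -0.4, 1.0]
gripper_width: 0.085
gripper_force: 0.0
```

Run:
```python
from fit import *
s=env.sense(); print(s['tcp_pos'],s['orientation'],s['time'])
W=env.get_image('wrist'); save(W,'w4'); T=env.get_image('top')
for a in env.outline_of(W,'toroid_c'): print(a['pixel'],a['conf'], fit([(W,a['region'])],'toroid_c',(.512,.295,0),.006,False))
for l,p in {'cap_c':(.546,-.234,0),'bottle_c':(.455,-.292,0),'sink_c':(.546,-.35,.05)}.items():
    for b in env.outline_of(T,l)[:1]: print(l,b['conf'],fit([(T,b['region'])],l,p,.004,l=='sink_c'))
```

```text
[0.51455708 0.29664388 0.18915922] [-179.71616983   -0.63908026    2.67868485] 24.35
[203.1, 320.9] 0.81 (array([0.51250674, 0.29602563]), np.float64(0.10807453416149071))
cap_c 0.69 (array([ 0.54106736, -0.23465007]), np.float64(0.04267825198057751))
bottle_c 0.76 (array([ 0.45347291, -0.2905943 ]), np.float64(0.07798165137614677))
```

View pics/w4.png

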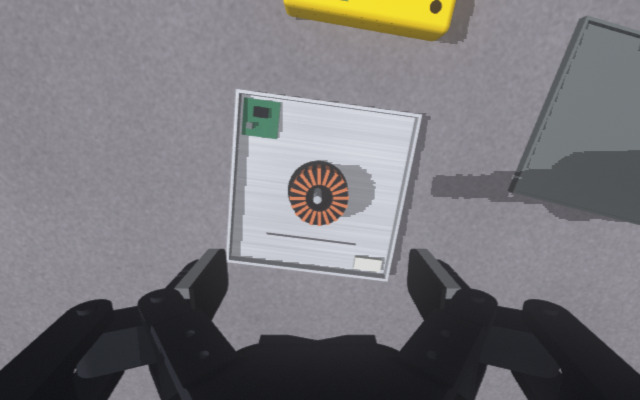

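{"name": "step_arm", "arguments": {"commands": [[[2,-15,0,0,0,0],[2,-30,0,0,0,0],[2,-40,0,0,0,0],[2,-40,0,0,0,0],[2,-40,0,0,0,0],[2,-40,0,0,0,0],[2,-40,0,0,0,0],[2,-40,0,0,0,0]]]}}

```text
time: 25.45
tcp_pos: [0.5277, 0.008, 0.1801]
orientation: [180.0, 0.1, 2.6]
ft_force: [0.9, -0.2, 0.4]
gripper_width: 0.085
gripper_force: 0.0
```

{"name": "step_arm", "arguments": {"commands": [[[2,-40,0,0,0,0],[2,-40,0,0,0,0],[2,-40,0,0,0,0],[2,-40,0,0,0,0],[2,-40,0,0,0,0],[2,-40,0,0,0,0],[2,-40,0,0,0,0],[1,-40,0,0,0,0]]]}}

```text
time: 26.25
tcp_pos: [0.5423, -0.3118, 0.18]
orientation: [-180.0, 0.1, 2.6]
ft_force: [0.2, 0.4, -0.3]
gripper_width: 0.085
gripper_force: 0.0
```

{"name": "step_arm", "arguments": {"commands": [[[0,-28,0,0,0,0],[0,-15,0,0,0,0],[0,0,0,0,0,0],[0,0,0,0,0,0]]]}}

```text
time: 26.65
tcp_pos: [0.5433, -0.3518, 0.1805]
orientation: [-179.9, 0.0, 2.7]
ft_force: [0.6, 0.8, -0.7]
gripper_width: 0.0849
gripper_force: 0.0
```

Run:
```python
from fit import *
s=env.sense(); print(s['tcp_pos'],s['orientation'],s['time'])
W=env.get_image('wrist'); save(W,'w5')
for l,p in {'cap_c':(.542,-.234,0),'bottle_c':(.455,-.291,0),'sink_c':(.545,-.352,.05)}.items():
    for b in env.outline_of(W,l)[:1]: print(l,b['conf'],b['pixel'],proj(W,(p[0],p[1],.104)),fit([(W,b['region'])],l,p,.004,l=='sink_c'))
```

```text
[ 0.54325366 -0.35176081  0.18047704] [-1.79938027e+02  2.15775624e-02  2.67722726e+00] 26.65
cap_c 0.97 [202.5, 168.5] [[151.13410623 211.38666219]] (array([ 0.54223895, -0.23400932]), np.float64(0.0380027120273263))
bottle_c 0.74 [291.0, 246.8] [[234.9458679  321.22774551]] (array([ 0.45533014, -0.28843499]), np.float64(0.14855167356345922))
sink_c 0.73 [202.7, 315.7] [[318.34609252 214.94091949]] (array([ 0.54410824, -0.34974343,  2.69621526]), np.float64(0.026328734894663697))
```

View pics/w5.png

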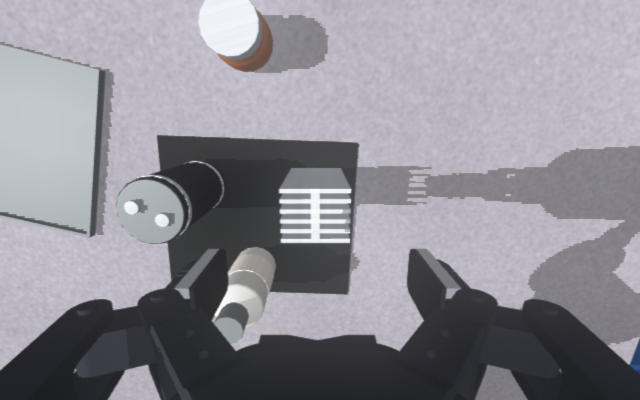

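{"name": "step_arm", "arguments": {"commands": [[[1,2,-30,0,0,0],[0,0,-40,0,0,0],[0,0,-30,0,0,0],[0,0,-13,0,0,0],[0,0,0,0,0,0]]]}}

```text
time: 27.35
tcp_pos: [0.5436, -0.349, 0.0655]
orientation: [-179.8, 0.2, 2.7]
ft_force: [-1.2, 0.6, -0.7]
gripper_width: 0.085
gripper_force: 0.0
```

{"name": "step_arm", "arguments": {"commands": [[[0,0,0,0,0,0],[0,0,0,0,0,0],[0,0,0,0,0,0],[0,0,0,0,0,0],[0,0,0,0,0,0],[0,0,0,0,0,0],[0,0,0,0,0,0]]], "gripper": 20, "squeeze": 45}}

```text
time: 28.05
tcp_pos: [0.5456, -0.351, 0.0706]
orientation: [179.9, -0.2, 2.7]
ft_force: [-0.4, 0.5, 6.3]
gripper_width: 0.0498
gripper_force: 47.3
```

{"name": "step_arm", "arguments": {"commands": [[[0,0,10,0,0,0],[0,0,30,0,0,0],[0,0,45,0,0,0],[0,0,35,0,0,0],[3,15,10,0,0,0],[7,31,0,0,0,0],[10,43,0,0,0,0],[10,43,0,0,0,0]]]}}

```text
time: 28.85
tcp_pos: [0.574, -0.2163, 0.1957]
orientation: [-179.9, 0.1, 2.6]
ft_force: [0.6, 0.4, -1.9]
gripper_width: 0.0499
gripper_force: 47.7
```

{"name": "step_arm", "arguments": {"commands": [[[10,43,0,0,0,0],[10,43,0,0,0,0],[10,43,0,0,0,0],[10,43,0,0,0,0],[10,40,0,0,0,0],[7,26,0,0,0,0],[3,12,-10,0,0,0],[0,0,-30,0,0,0]]]}}

```text
time: 29.65
tcp_pos: [0.6355, 0.0341, 0.1592]
orientation: [-180.0, -0.3, 2.8]
ft_force: [0.4, 0.5, -2.9]
gripper_width: 0.0497
gripper_force: 47.8
```

{"name": "step_arm", "arguments": {"commands": [[[0,0,-35,0,0,0],[0,0,-30,0,0,0],[0,0,-18,0,0,0],[0,0,-4,0,0,0],[0,0,-2,0,0,0],[0,0,0,0,0,0]]]}}

```text
time: 30.25
tcp_pos: [0.6332, 0.0316, 0.0684]
orientation: [-180.0, 0.1, 2.7]
ft_force: [-3.5, 1.6, 4.3]
gripper_width: 0.0497
gripper_force: 48.5
```

{"name": "step_arm", "arguments": {"commands": [[[0,0,0,0,0,0],[0,0,0,0,0,0],[0,0,0,0,0,0],[0,0,0,0,0,0],[0,0,0,0,0,0]]], "gripper": 85}}

```text
time: 30.75
tcp_pos: [0.6344, 0.0315, 0.0686]
orientation: [180.0, 0.0, 2.7]
ft_force: [-0.1, 0.1, 0.2]
gripper_width: 0.0851
gripper_force: 0.0
```

{"name": "step_arm", "arguments": {"commands": [[[0,0,15,0,0,0],[0,0,40,0,0,0],[0,0,45,0,0,0],[-5,-15,15,0,0,0],[-11,-30,0,0,0,0],[-14,-40,0,0,0,0],[-14,-40,0,0,0,0],[-14,-40,0,0,0,0]]]}}

```text
time: 31.55
tcp_pos: [0.5757, -0.135, 0.1847]
orientation: [180.0, -0.1, 2.7]
ft_force: [1.3, -0.6, -0.4]
gripper_width: 0.0852
gripper_force: 0.0
```

{"name": "step_arm", "arguments": {"commands": [[[-14,-40,0,0,0,0],[-12,-36,0,0,0,0],[-7,-25,0,0,0,0],[0,0,-20,0,0,0],[0,0,-40,0,0,0],[0,0,-35,0,0,0],[0,0,-18,0,0,0],[0,0,0,0,0,0]]]}}

```text
time: 32.35
tcp_pos: [0.5414, -0.2338, 0.0673]
orientation: [-179.8, 0.3, 2.7]
ft_force: [-0.3, 0.7, -0.6]
gripper_width: 0.0851
gripper_force: 0.0
```

{"name": "step_arm", "arguments": {"commands": [[[0,0,0,0,0,0],[0,0,0,0,0,0],[0,0,0,0,0,0],[0,0,0,0,0,0],[0,0,0,0,0,0],[0,0,0,0,0,0],[0,0,0,0,0,0]]], "gripper": 20, "squeeze": 40}}

```text
time: 33.05
tcp_pos: [0.5446, -0.2347, 0.0734]
orientation: [179.9, -0.2, 2.7]
ft_force: [-0.8, 1.6, 6.1]
gripper_width: 0.0492
gripper_force: 40.6
```

{"name": "step_arm", "arguments": {"commands": [[[0,0,10,0,0,0],[0,0,30,0,0,0],[0,0,40,0,0,0],[7.5,15,20,0,0,0],[15,30,0,0,0,0],[19,36,0,0,0,0],[17,32,0,0,0,0],[9,18,0,0,0,0]]]}}

```text
time: 33.85
tcp_pos: [0.6116, -0.1008, 0.1707]
orientation: [-179.9, 0.0, 2.8]
ft_force: [-0.0, -0.5, -2.7]
gripper_width: 0.049
gripper_force: 42.1
```

{"name": "step_arm", "arguments": {"commands": [[[0,0,-20,0,0,0],[0,0,-40,0,0,0],[0,0,-27,0,0,0],[0,0,-11,0,0,0],[0,0,-2,0,0,0],[0,0,0,0,0,0],[0,0,0,0,0,0]]]}}

```text
time: 34.55
tcp_pos: [0.6112, -0.1034, 0.0718]
orientation: [-180.0, -0.1, 2.7]
ft_force: [-1.6, 1.0, 1.0]
gripper_width: 0.0491
gripper_force: 41.8
```

{"name": "step_arm", "arguments": {"commands": [[[0,0,-0.7,0,0,0],[0,0,0,0,0,0],[0,0,0,0,0,0],[0,0,0,0,0,0],[0,0,0,0,0,0]]], "gripper": 85}}

```text
time: 35.05
tcp_pos: [0.611, -0.1035, 0.0701]
orientation: [180.0, -0.0, 2.7]
ft_force: [-0.3, 0.3, -0.3]
gripper_width: 0.0847
gripper_force: 0.0
```

{"name": "step_arm", "arguments": {"commands": [[[0,0,15,0,0,0],[0,0,40,0,0,0],[0,0,45,0,0,0],[-12,-15,10,0,0,0],[-26,-31,0,0,0,0],[-30,-35,0,0,0,0],[-30,-35,0,0,0,0],[-30,-35,0,0,0,0]]]}}

```text
time: 35.85
tcp_pos: [0.4815, -0.2557, 0.181]
orientation: [180.0, -0.1, 2.7]
ft_force: [1.1, -1.2, -0.8]
gripper_width: 0.085
gripper_force: 0.0
```

{"name": "step_arm", "arguments": {"commands": [[[-20,-24,0,0,0,0],[-8,-11,0,0,0,0],[0,0,-20,0,0,0],[0,0,-40,0,0,0],[0,0,-38,0,0,0],[0,0,-18,0,0,0],[0,0,0,0,0,0]]]}}

```text
time: 36.55
tcp_pos: [0.4536, -0.2878, 0.0606]
orientation: [-179.8, 0.3, 2.7]
ft_force: [-0.2, 0.8, -0.3]
gripper_width: 0.0849
gripper_force: 0.0
```

{"name": "step_arm", "arguments": {"commands": [[[0,0,0,0,0,0],[0,0,0,0,0,0],[0,0,0,0,0,0],[0,0,0,0,0,0],[0,0,0,0,0,0],[0,0,0,0,0,0],[0,0,0,0,0,0]]], "gripper": 20, "squeeze": 30}}

```text
time: 37.25
tcp_pos: [0.456, -0.2898, 0.0665]
orientation: [179.9, -0.2, 2.7]
ft_force: [-0.7, 2.5, 6.2]
gripper_width: 0.043
gripper_force: 30.1
```

{"name": "step_arm", "arguments": {"commands": [[[0,0,10,0,0,0],[0,0,30,0,0,0],[0,0,40,0,0,0],[5,14,20,0,0,0],[12,32,0,0,0,0],[15,40,0,0,0,0],[15,40,0,0,0,0],[15,40,0,0,0,0]]]}}

```text
time: 38.05
tcp_pos: [0.5172, -0.1221, 0.1646]
orientation: [180.0, -0.0, 2.6]
ft_force: [1.7, -0.2, -2.4]
gripper_width: 0.0434
gripper_force: 31.0
```

{"name": "step_arm", "arguments": {"commands": [[[15,40,0,0,0,0],[13,36,0,0,0,0],[11,26,0,0,0,0],[0,0,-20,0,0,0],[0,0,-40,0,0,0],[0,0,-28,0,0,0],[0,0,-10,0,0,0],[0,0,0,0,0,0]]]}}

```text
time: 38.85
tcp_pos: [0.5558, -0.0211, 0.0664]
orientation: [-180.0, 0.0, 2.7]
ft_force: [-0.7, 0.2, -0.7]
gripper_width: 0.0432
gripper_force: 31.1
```

{"name": "step_arm", "arguments": {"commands": [[[0,0,-1,0,0,0],[0,0,-1,0,0,0],[0,0,0,0,0,0]]]}}

```text
time: 39.15
tcp_pos: [0.5563, -0.0217, 0.0647]
orientation: [180.0, -0.1, 2.7]
ft_force: [0.1, 0.1, -0.8]
gripper_width: 0.0435
gripper_force: 31.1
```

{"name": "step_arm", "arguments": {"commands": [[[0,0,-1,0,0,0],[0,0,0,0,0,0]]]}}

```text
time: 39.35
tcp_pos: [0.5565, -0.0217, 0.0647]
orientation: [180.0, -0.1, 2.7]
ft_force: [-2.3, -0.0, 4.8]
gripper_width: 0.0432
gripper_force: 31.5
```

Contact; release and retreat up, then to the side of the view.

{"name": "step_arm", "arguments": {"commands": [[[0,0,0,0,0,0],[0,0,0,0,0,0],[0,0,0,0,0,0],[0,0,0,0,0,0],[0,0,0,0,0,0]]], "gripper": 85}}

```text
time: 39.85
tcp_pos: [0.5559, -0.0214, 0.0629]
orientation: [-180.0, 0.0, 2.7]
ft_force: [0.0, 0.8, 0.5]
gripper_width: 0.085
gripper_force: 0.0
```

{"name": "step_arm", "arguments": {"commands": [[[0,0,15,0,0,0],[0,0,40,0,0,0],[0,0,45,0,0,0],[-6,-15,20,0,0,0],[-12,-30,20,0,0,0],[-15,-40,10,0,0,0],[-15,-40,0,0,0,0],[-15,-40,0,0,0,0]]]}}

```text
time: 40.65
tcp_pos: [0.4925, -0.1878, 0.2153]
orientation: [179.9, -0.2, 2.7]
ft_force: [-0.1, -0.8, -0.8]
gripper_width: 0.0846
gripper_force: 0.0
```

{"name": "step_arm", "arguments": {"commands": [[[-15,-40,0,0,0,0],[-15,-40,0,0,0,0],[-10,-30,0,0,0,0],[0,0,0,0,0,0],[0,0,0,0,0,0]]]}}

```text
time: 41.15
tcp_pos: [0.4528, -0.2968, 0.214]
orientation: [180.0, -0.0, 2.6]
ft_force: [-0.7, 0.8, -0.5]
gripper_width: 0.085
gripper_force: 0.0
```

Run:
```python
from fit import *
s=env.sense(); print(s['tcp_pos'],s['time'],s['ft_force'])
T=env.get_image('top');C=env.get_image('scene'); save(C,'c6'); save(T,'t6')
G={'cap_c':(.6095,-.103,0),'bottle_c':(.555,-.02,0),'sink_c':(.634,.033,.03),'toroid_c':(.5125,.2955,0)}
for l,p in G.items():
    V=[]
    for im in(T,C):
        q=proj(im,[[p[0],p[1],.05]])[0][::-1]
        V+=[(im,o['region']) for o in env.outline_of(im,l) if np.hypot(*(q-o['pixel']))<18][:1]
    for v in V: print(l,fit([v],l,p,.006 if 'tor' in l else .003,l=='sink_c'))
t=cv2.resize(cv2.imread('pics/t6.png')[140:310,150:490],(600,300)); c=cv2.resize(cv2.imread('pics/c6.png')[100:300,80:480],(600,300)); cv2.imwrite('pics/f6.png',np.vstack([t,c]))
```

```text
[ 0.4527579  -0.2968334   0.21402144] 41.15 [-0.72557834  0.82070326 -0.47515618]
cap_c (array([ 0.60706968, -0.10547162]), np.float64(0.08607895517957853))
cap_c (array([ 0.60735253, -0.10437094]), np.float64(0.058162729658792656))
bottle_c (array([ 0.55476918, -0.02176085]), np.float64(0.24036888293916403))
sink_c (array([0.63122126, 0.02963111, 1.57253006]), np.float64(0.0563899121564182))
sink_c (array([0.63255152, 0.03063428, 5.12777711]), np.float64(0.0573560985584296))
toroid_c (array([0.51231846, 0.29303644]), np.float64(0.10537692515536345))
toroid_c (array([0.51307223, 0.29350308]), np.float64(0.14431712604521518))
```

View pics/f6.png

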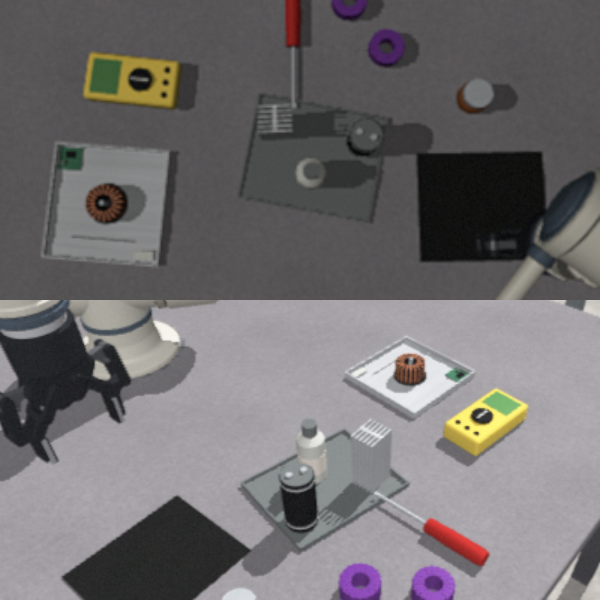

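All parts stand within about 4 mm of their starts and the transformer is on the bolt; bystanders are untouched.

```bash
python3 -c "
from station import env
print(env.hand_in())"
```

```text
the job is handed in; nothing more can be done
None
```

The job is done and handed in, though the hand-in call returned no verdict: the transformer lies flat on the chassis pad over the bolt, the capacitor, heat sink and bottle stand upright within about 4 mm of their starting places, and the meter, jar and screwdriver were left alone.

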